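# Load the stall lantern's cell against its spring

### The arm

A 6-joint arm with a two-finger parallel gripper is mounted at the origin on the work surface. World frame = base frame: x ahead of the robot, y to its left, z up, the work surface at z = 0. Lengths are in m, angles in rad, forces in N, time in s.
With the tool pointing down it reaches from about 0.25 to 0.725 m from the base axis. Payload 9.7 kg.
Tool frame: the origin (TCP) lies between the finger pads; the fingertips stand 11 mm ahead of it and the grasp point (between the pads) lies 8 mm behind it; z points along the fingers, y is the direction in which the jaws open and shut (so a half turn about z gives the same grasp; the last joint's range is limited). The gripper opens to 85 mm and grips with 20 to 120 N. Pads are 22 mm wide; open, the fingers measure 114 mm over their backs; the gripper's body (76 mm by 85 mm) begins 54 mm behind the grasp point. The pads swing forward as they close: fully open they stand 13 mm farther back than shut.
Start: joints at [1.269, 0.087, 0.176, 1.66, 0, 1.571], TCP at [0.163, 0.525, 0.242] pointing down, gripper open.
Joint ranges: [-3.13, 3.13], [-0.85, 1.81], [-1.15, 1.24], [-2.2, 2.28], [-1.44, 1.52], [-3.14, 3.14]. Speed limits (rad/s): [2.22, 2.22, 2.57, 3.14, 3.14, 3.14].

### API

Orientations are given as a unit quaternion [x, y, z, w].
In Python, from station import get_state, get_image, camera_info, sign_off gives the robot as it stands.
- The arm moves only by the tool send_rows, never from a script. Its argument "targets" is a list of rows, each an object with "angular": the turn, a rotation vector about the tool's x, y, z in degrees, a list of three; "offset": the shift along the tool's x, y, z in cm, a list of three; "gripper": the opening, from -1 (shut) to 1 (fully open). In form: [{"angular": [ax, ay, az], "offset": [x, y, z], "gripper": gripper}, ...]. A call has 1 to 5 rows; each row shifts and turns the pose as measured when the row begins, along the tool's axes as they then stand; what a row does not reach is not made up. A row lasts 1/12 s, in which the tool goes at most 41.7 mm and 7.16 degrees, less where a joint would pass 70% of its speed; a pose out of reach is approached as far as the arm can. A call with a gripper value outside its range is refused whole. The fingers move at their own pace and stop on an object; "squeeze" is the grip in N (left out, the last holds). Time passes only in rows, so rows that do not move let the fingers close. It gives the time, the measured TCP pose, the force and the opening at its end, in the units of the state.
- get_state(): the state, without advancing time (a new reading comes with each control period).
- get_image(name): name is "side" or "top"; returns (picture, depth): 384x512x3 uint8, red, green, blue; 384x512 float32, m along the optical axis (not along the pixel's ray), 0 where there is no reading.
- camera_info(name): a dict with "fx", "fy", "cx", "cy" (pixels), "k1" (the pictures are not rectified: a ray, as slopes to the right and down, at radius r is drawn at 1 + k1 r^2 times it, then the intrinsics apply), "R" (3x3) and "t" (3): a world point X has camera coordinates R X + t. Camera axes: x right, y down, z forward; pixel columns grow to the right and rows downward; lengths in m; the calibration is good to about 2 mm. A picture is of the moment at which its call begins. camera_info takes no time and is no camera call.
- sign_off(): hands the job in, once; it reports no verdict.
The state is a dict: "time": time; "joints": joint angles; "qvel": joint speeds; "joint_efforts": joint torques, N m; "tool_pos": TCP position; "tool_rot": TCP orientation; "force": force on the tool from outside, world axes, zero at the start; "wrist_torque": the same for the moment, N m; "gripper_width": finger opening in m.
Only numpy, scipy, OpenCV 4.12 (cv2) and the standard library are available. Lean on these libraries where they do the work, as an engineer would, in place of code of your own. Each camera call takes 0.05 s, during which the arm holds its last target. There are 200 camera calls.

### The job

Put the orange cell from the grey tray into the open battery bay of the green lantern: with its brass-tipped end held up, push its flat end gently against the coil spring until the spring is well back, then lower the tipped end in behind the contact wall and let go, so that the cell lies fully home and level between spring and wall. Never force it: if the spring bottoms or the end lands on the wall, ease off. Leave the tape roll, the tin bowl and the lantern's cover where they lie.

Things in the scene. Friction and masses are not known exactly. Their poses are not given: they have to be found in the camera images.
- cell: Loose orange cell, 26 mm in diameter, 65 mm long, about 90 g, black ring near its + end. Origin at its middle on the axis; x runs along it from the flat steel end (x = -32.5 mm) to the tip of the brass nub (x = +32.5 mm; nub 9 mm wide, 2 mm long; the full diameter ends at +30.5 mm). Roll about x is free. At the start it lies level on the tray, within 3 mm of its middle.
- cell_plus (a point): Tip of the brass nub at the cell's + end.
- tray: Fixed grey tray, 96 x 50 mm, base 5 mm thick, that carries the cell at the start. Origin at the centre of its underside, x along the cell, z up. The cell's axis is 29 mm above the origin, on a black pedestal at most 25 mm wide: fingers can go down beside the cell to 6 mm above the table. End stops 25 mm high, 30 mm wide, inner faces at x = +-39 mm.
- lantern: Fixed green lantern, battery bay open upward. Origin at the underside below the seated cell's middle; x along the bay from spring to contact wall, z up. Base plate 74 mm wide, x = -85 to +80 mm, top at z = 8 mm. Green block behind the spring: x = -75 to -52 mm, 48 mm high, 74 mm wide. Lamp head from x = 76 mm on, 60 mm high, 88 mm wide.
- seat (a point): Middle of the seated cell, on its axis: at the lantern's x = 0, y = 0, z = 32 mm, axes as the lantern's. Seated, the cell lies level on V-shaped faces (x = -34 to +34 mm, at most 25 mm wide, so fingers fit beside the cell), underside at z = 19 mm, brass tip at x = +32.5 mm touching the contact wall, flat end at x = -32.5 mm on the spring plate.
- guide (a point): Middle between the two black guide cheeks at the spring end, at the height of the seated cell's axis. The cheeks stand at lantern x = -32.5 to -22.5 mm, 31 mm apart inside, 50 mm outside, flared on top up to z = 39 mm. From there to the contact wall both sides of the cell are free for fingers.
- contact_wall (a point): Middle of the top inner edge of the black contact wall, lantern x = +32.5 mm, z = 34 mm. The wall is 6 mm thick, 24 mm wide and rises 15 mm above the underside of the seated cell.
- spring_free (a point): Centre of the face of the steel plate on the coil spring while nothing presses it: lantern x = -25.5 mm, z = 32 mm. (This point stays there; the plate moves.) The plate is 14 x 14 mm (z = 25 to 39 mm), slides back along the lantern's -x by 15 mm to a hard stop, and pushes back with 1.6 N plus 0.8 N per mm. The seated cell holds it 7 mm back.
- cell_flat (a point): Centre of the cell's flat end.
- tape: Bystander: loose red roll of tape lying flat, 86 mm in diameter, 22 mm high. Origin at the centre of its underside.
- tin: Bystander: loose steel bowl, 92 mm across, 45 mm high. Origin at the centre of its underside.
- cover: Bystander: the lantern's loose green battery cover lying flat, 100 x 60 x 6 mm. Origin at the centre of its underside.
Mind the look-alikes: they are no part of the job. There is more than one size of the cell; the one meant has the size given above.

How it is judged:
On the way:
1. the middle of the flat end is 5 mm or more behind where the free spring plate stood while the brass tip is still above the contact wall (x of cell_flat in the frame of lantern below -0.0305 m and y of cell_flat in the frame of lantern between -0.006 and 0.006 m and z of cell_flat in the frame of lantern between 0.022 and 0.045 m and z of cell_plus in the frame of lantern above 0.036 m and x of cell_plus in the frame of lantern above 0 m), for 0.1 s.
At the end, for the whole second after the job is handed in: The cell lies at rest in the bay, level, its centre within 3 mm of its seat along, across and in height, the brass tip toward the contact wall (within 3.5 mm of its seated place and height), which holds the spring back (x of cell in the frame of lantern between -0.003 and 0.003 m and y of cell in the frame of lantern between -0.003 and 0.003 m and z of cell in the frame of lantern between 0.029 and 0.035 m and x of cell_plus in the frame of lantern between 0.029 and 0.036 m and z of cell_plus in the frame of lantern between 0.0285 and 0.0355 m and linear speed of cell below 0.02 m/s); the robot touches nothing.
It fails at once if the cell is forced against the lantern: its contacts with spring, wall and seat add up to more than 30 N (about 15 N when seated) (contact force between cell and lantern above 30 N).
It fails at once if the tape, the bowl or the cover is moved more than 30 mm (distance of any of tape, tin, cover from where it was at the start of the episode above 0.03 m).
It also fails if it takes over 56 s, if anything falls off the work surface, if the arm or the gripper's body presses on something with over 40 N, if the wrist force passes 120 N, or if a joint passes its speed limit or range.

## Working session

There is one attempt and no reset: what is moved stays moved. The work goes in short steps, Python scripts to look and compute and a tool call to move; the robot and the scene stay as the last step left them, time stands still between calls to the robot, and variables do not carry over. Pictures are saved under pics/ and viewed, about 8 in all and at most 12, crops included, and the job is handed in when it is done.

Besides the shell and the picture viewer there is one more tool, called after "Call:" as name([rows], argument=value, ...), one row to a line, values as JSON. send_rows: Moves the arm, as the interface text tells. Its arguments: {"type":"object","properties":{"targets":{"type":"array","items":{"type":"object","properties":{"angular":{"type":"array","items":{"type":"number"}},"offset":{"type":"array","items":{"type":"number"}},"gripper":{"type":"number"}}}},"squeeze":{"type":"number"}},"required":["targets"]}

```bash
mkdir -p pics; cat > h.py <<'E'
import numpy as np, cv2
from station import *
from scipy.spatial.transform import Rotation as Ro
def K(c): return np.array([[c['fx'],0,c['cx']],[0,c['fy'],c['cy']],[0,0,1.]])
def ray(name,uv):
    c=camera_info(name); p=cv2.undistortPoints(np.array([[uv]],float),K(c),np.array([c['k1'],0,0,0.]))[0,0]
    R=np.array(c['R']);t=np.array(c['t']); return -R.T@t, R.T@np.array([*p,1.])
def atz(name,uv,z):
    o,d=ray(name,uv); return o+d*(z-o[2])/d[2]
def dep(name,uv,D):
    o,d=ray(name,uv); v,u=int(round(uv[1])),int(round(uv[0])); w=D[v-1:v+2,u-1:u+2]; w=w[w>0]
    return o+d*np.median(w) if len(w) else None
def proj(name,X):
    c=camera_info(name);R=np.array(c['R']);t=np.array(c['t'])
    return cv2.projectPoints(np.array(X,float).reshape(-1,1,3),cv2.Rodrigues(R)[0],t,K(c),np.array([c['k1'],0,0,0.]))[0][:,0]
def snap(name,tag):
    im,D=get_image(name); cv2.imwrite(f'pics/{tag}_raw.png',im[...,::-1]); np.save(f'pics/{tag}.npy',D); return im[...,::-1].copy(),D
def crop(im,x0,y0,x1,y1,s,tag):
    c=cv2.resize(im[y0:y1,x0:x1],None,fx=s,fy=s,interpolation=cv2.INTER_CUBIC); cv2.imwrite(f'pics/{tag}.png',c)
E
python3 - <<'E'
from h import *
s=get_state();print(s)
a,_=snap('top','t0');b,_=snap('side','s0')
for n in('top','side'):
  c=camera_info(n);print(n,c)
cv2.imwrite('pics/v1.png',cv2.resize(a,(800,600)))
cv2.imwrite('pics/v2.png',cv2.resize(b,(800,600)))
E
```

```text
{'time': 0.0, 'joints': array([ 1.26901044e+00,  8.74508586e-02,  1.75118159e-01,  1.65980321e+00,
       -6.76110703e-06,  1.57083211e+00]), 'qvel': array([ 4.53759225e-04, -2.55771939e-04, -9.40791259e-06, -2.86226773e-04,
        1.61975254e-04,  1.91505934e-03]), 'joint_efforts': array([ 1.75344197e-03, -5.20396471e+01,  4.64795065e+01,  1.65233226e-02,
        3.04572359e-05,  9.17871432e-06]), 'tool_pos': array([0.16340996, 0.5249313 , 0.24157993]), 'tool_rot': array([ 1.50338642e-01,  9.88634333e-01, -6.62690340e-04, -9.73296637e-05]), 'force': array([ 0.25606619, -0.26135208,  0.22538722]), 'wrist_torque': array([ 0.00780313, -0.06746193,  0.03247987]), 'gripper_width': 0.08559667793333056}
top {'fx': 450.3246160752821, 'fy': 450.3246160752821, 'cx': 251.30956427250726, 'cy': 183.92942615631918, 'k1': 0.036282488284886644, 'R': array([[ 0.01880708, -0.9992493 ,  0.03386936],
       [-0.98216176, -0.02480329, -0.18639497],
       [ 0.18709511, -0.02975964, -0.98189092]]), 't': array([-0.06943518,  0.55948002,  0.84902305])}
side {'fx': 379.1753161837019, 'fy': 379.1753161837019, 'cx': 259.522367223016, 'cy': 190.2111560368189, 'k1': 0.007033318731141035, 'R': array([[ 0.97488725, -0.22261645, -0.00606349],
       [-0.14759886, -0.62550091, -0.76613523],
       [ 0.16676158,  0.74779043, -0.64265079]]), 't': array([-0.5679311 ,  0.07615779,  0.8157143 ])}
```

View pics/v1.png

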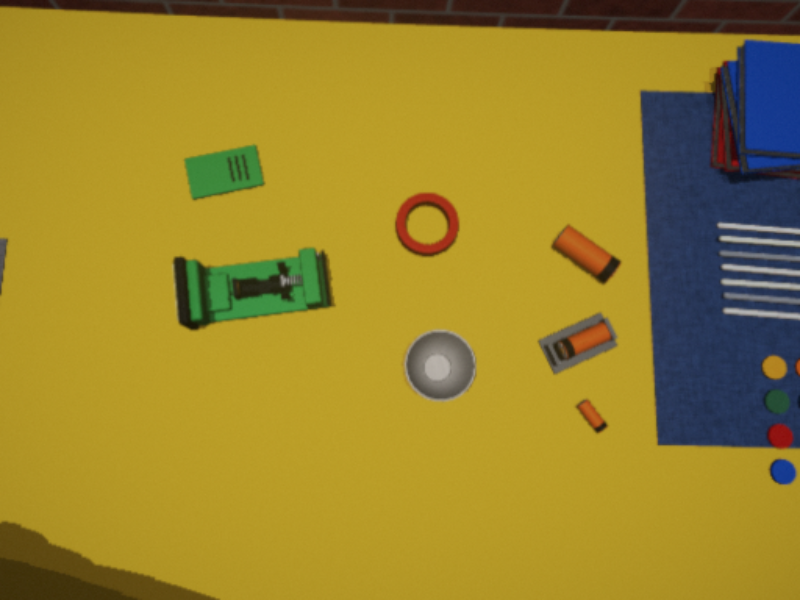

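View pics/v2.png

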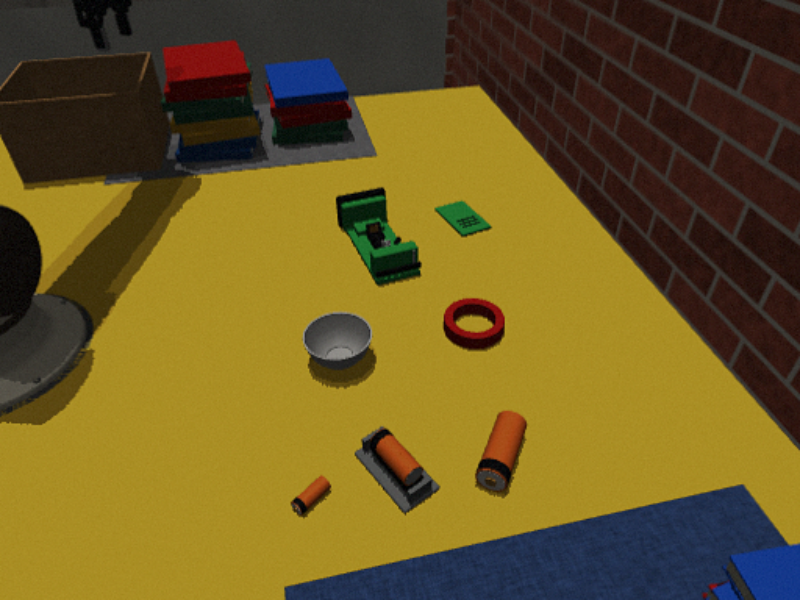

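Candidates for the cell in the 800 px top view are the large orange one at (585,254), the one on the grey tray at (582,340) and the small one at (591,415). I choose the tray one. The lantern is at (255,287), with the lamp head left and the spring right. I'll check both in one combined crop.

```bash
python3 - <<'E'
from h import *
a=cv2.imread('pics/t0_raw.png')
A=cv2.resize(a[195:245,335:405],None,fx=8,fy=8,interpolation=cv2.INTER_CUBIC)[:,:560]
B=cv2.resize(a[155:215,105:217],None,fx=7,fy=7,interpolation=cv2.INTER_CUBIC)
# stack: A 400x560, B 420x784 -> too tall, shrink
A=cv2.resize(a[198:242,340:400],None,fx=6,fy=6,interpolation=cv2.INTER_CUBIC)
B=cv2.resize(a[157:213,108:216],None,fx=6,fy=6,interpolation=cv2.INTER_CUBIC)
o=np.zeros((600,800,3),np.uint8);o[:264,:360]=A;o[264:600,:648]=B
cv2.imwrite('pics/v3.png',o)
E
```

```text
(no output)
```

View pics/v3.png

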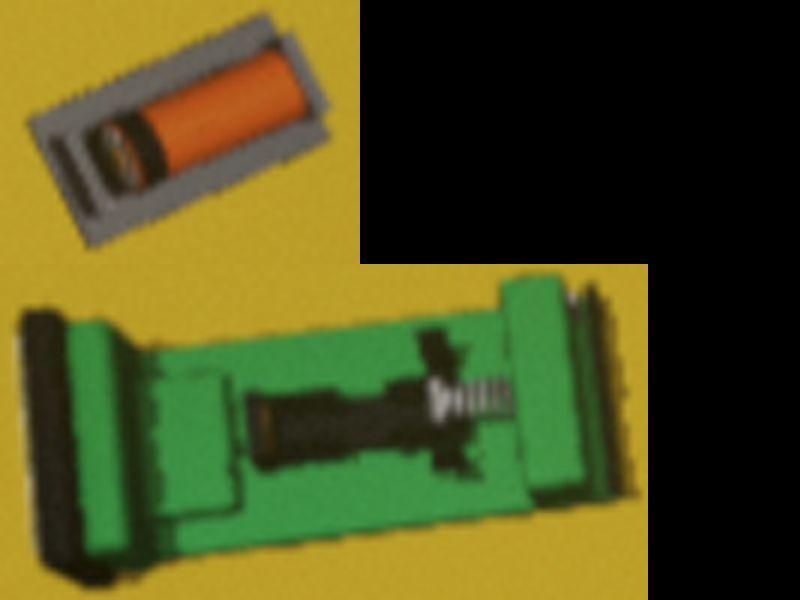

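The crop shows the tray cell with the black ring and nub at the left end (world +y). The lantern's bay runs left too: spring at about (470,395), contact wall at about (258,430). I'll fit both poses.

```bash
cat >> h.py <<'E'
from scipy.optimize import least_squares
def fit(name,P,uv,x0):
    P=np.array(P,float);uv=np.array(uv,float)
    def W(q): 
        c,s=np.cos(q[2]),np.sin(q[2]); return np.c_[q[0]+c*P[:,0]-s*P[:,1],q[1]+s*P[:,0]+c*P[:,1],P[:,2]]
    r=least_squares(lambda q:(proj(name,W(q))-uv).ravel(),x0,loss='soft_l1',x_scale=[.01,.01,.1])
    return r.x,(proj(name,W(r.x))-uv)
E
python3 - <<'E'
from h import *
D=np.load('pics/t0.npy')
un=lambda u,v,x0,y0:(x0+(u+.5)/6-.5,y0+(v+.5)/6-.5)
T=[un(u,v,340,198) for u,v in [(32,122),(92,248),(330,140),(268,12)]]
# tray x -> +y world. left = +x ; up in image=world +x => tray -y
tp=[(.048,-.025,.005),(.048,.025,.005),(-.048,.025,.005),(-.048,-.025,.005)]
c=atz('top',np.mean(T,0),.005);print('tray c',c)
q,r=fit('top',tp,T,[c[0],c[1],1.57]);print('tray',q,'deg',np.degrees(q[2]));print(r.round(2))
# cell axis via depth: top of cell
for u,v in [(135,150),(180,130),(220,112),(270,90)]:
  print('cellpt',dep('top',un(u,v,340,198),D))
L=[un(u,v-264,108,157) for u,v in [(562,275),(500,280),(585,485),(533,490),(250,394),(254,466)]]
lp=[(-.075,-.037,.048),(-.052,-.037,.048),(-.075,.037,.048),(-.052,.037,.048),(.0385,-.012,.034),(.0385,.012,.034)]
c=atz('top',np.mean(L[:4],0),.048);print('block c',c)
q,r=fit('top',lp,L,[c[0],c[1]+.06,1.57]);print('lant',q,'deg',np.degrees(q[2]));print(r.round(2))
for u,v in [(545,380),(200,440),(330,360),(95,440),(320,425),(260,430)]:
  print('lpt',dep('top',un(u,v-264,108,157),D))
s=get_state();R=Ro.from_quat(s['tool_rot']).as_matrix();print(R.round(3))
E
```

```text
tray c [ 0.50087945 -0.30829963  0.005     ]
tray [ 0.50105347 -0.30841546  2.01285761] deg 115.32824591209217
[[-0.92 -0.26]
 [-0.2   0.66]
 [ 0.87 -0.06]
 [ 0.22 -0.28]]
cellpt [ 0.48966891 -0.28183156  0.04178343]
cellpt [ 0.49672825 -0.29711943  0.04205683]
cellpt [ 0.50343486 -0.31159731  0.03956312]
cellpt [ 0.51113952 -0.32837894  0.04087428]
block c [0.57486449 0.04963054 0.048     ]
lant [0.5648954  0.11163632 1.73455754] deg 99.38282627527835
[[ 0.88 -0.69]
 [-0.08 -0.03]
 [ 1.67 -0.11]
 [-1.12  0.63]
 [-0.68  0.32]
 [-0.12 -0.17]]
lpt [0.57566217 0.0496395  0.04828762]
lpt [0.55780259 0.16947541 0.0178404 ]
lpt [0.58911754 0.12841561 0.00816717]
lpt [0.55074693 0.19624374 0.0523218 ]
lpt [0.56424901 0.12907879 0.01693568]
lpt [0.55898862 0.14630514 0.03316901]
[[-0.955  0.297 -0.   ]
 [ 0.297  0.955 -0.001]
 [ 0.    -0.001 -1.   ]]
```

Call:
send_rows([
  {"angular": [0,0,6.9],"offset": [0,0,0],"gripper": 1},
  {"angular": [0,0,6.9],"offset": [0,0,0],"gripper": 1},
  {"angular": [0,0,6.9],"offset": [0,0,0],"gripper": 1},
  {"angular": [0,0,6.9],"offset": [0,0,0],"gripper": 1},
  {"angular": [0,0,6.9],"offset": [0,0,0],"gripper": 1},
], squeeze=60)

```text
time: 0.52
tool_pos: [0.1632, 0.5243, 0.2394]
tool_rot: [0.445, 0.896, -0.003, 0.0]
force: [-0.7, -0.6, 0.3]
gripper_width: 0.0852
```

Call:
send_rows([
  {"angular": [0,0,6.9],"offset": [0,0,0],"gripper": 1},
  {"angular": [0,0,6.6],"offset": [0,0,0],"gripper": 1},
])

```text
time: 0.68
tool_pos: [0.1631, 0.524, 0.2385]
tool_rot: [0.552, 0.834, -0.003, 0.001]
force: [0.0, 0.9, -0.5]
gripper_width: 0.0854
```

```bash
cat >> h.py <<'E'
def go(target,yaw=None):
    s=get_state();R=Ro.from_quat(s['tool_rot']).as_matrix();d=np.array(target)-s['tool_pos']
    print('pos',s['tool_pos'].round(4),'yaw',np.degrees(np.arctan2(R[1,0],R[0,0])).round(2),'tiltz',R[:,2].round(3),'tool delta cm',(R.T@d*100).round(2),'t',s['time'],'w',s['gripper_width'],'F',s['force'].round(1),'j',s['joints'].round(2))
    return R
E
python3 - <<'E'
from h import *
go([.501,-.308,.15])
un=lambda u,v,x0,y0:(x0+(u+.5)/6-.5,y0+(v+.5)/6-.5)
for l in ([(150,350),(500,312)],[(165,555),(530,512)]):
  p=[atz('top',un(u,v-264,108,157),.008) for u,v in l];d=p[0]-p[1];print(p,np.degrees(np.arctan2(d[1],d[0])))
E
```

```text
pos [0.1631 0.524  0.2385] yaw 113.06 tiltz [-0.002 -0.007 -1.   ] tool delta cm [-89.74  -1.46   9.34] t 0.6833 w 0.0854217986527185 F [ 0.   0.9 -0.5] j [1.27 0.09 0.17 1.66 0.   2.44]
[array([0.59106655, 0.19089171, 0.008     ]), array([0.6080028 , 0.07001624, 0.008     ])] 97.97596884983469
[array([0.51904659, 0.18091154, 0.008     ]), array([0.53698737, 0.05653043, 0.008     ])] 98.20775726980297
```

Call:
send_rows([
  {"angular": [0,0,0],"offset": [-4.1,-0.07,0.1],"gripper": 1},
  {"angular": [0,0,0],"offset": [-4.1,-0.07,0.1],"gripper": 1},
  {"angular": [0,0,0],"offset": [-4.1,-0.07,0.1],"gripper": 1},
  {"angular": [0,0,0],"offset": [-4.1,-0.07,0.1],"gripper": 1},
  {"angular": [0,0,0],"offset": [-4.1,-0.07,0.1],"gripper": 1},
])

```text
time: 1.1
tool_pos: [0.2375, 0.333, 0.2281]
tool_rot: [0.553, 0.833, -0.008, 0.001]
force: [1.3, -0.8, 0.7]
gripper_width: 0.0854
```

Call:
send_rows([
  {"angular": [0,0,0],"offset": [-4.1,-0.07,0.1],"gripper": 1},
  {"angular": [0,0,0],"offset": [-4.1,-0.07,0.1],"gripper": 1},
  {"angular": [0,0,0],"offset": [-4.1,-0.07,0.1],"gripper": 1},
  {"angular": [0,0,0],"offset": [-4.1,-0.07,0.1],"gripper": 1},
  {"angular": [0,0,0],"offset": [-4.1,-0.07,0.1],"gripper": 1},
])

```text
time: 1.52
tool_pos: [0.3119, 0.1385, 0.2241]
tool_rot: [0.551, 0.835, -0.008, 0.002]
force: [0.6, 0.4, -0.2]
gripper_width: 0.0855
```

Call:
send_rows([
  {"angular": [0,0,0],"offset": [-4.1,-0.07,0.1],"gripper": 1},
  {"angular": [0,0,0],"offset": [-4.1,-0.07,0.1],"gripper": 1},
  {"angular": [0,0,0],"offset": [-4.1,-0.07,0.1],"gripper": 1},
  {"angular": [0,0,0],"offset": [-4.1,-0.07,0.1],"gripper": 1},
  {"angular": [0,0,0],"offset": [-4.1,-0.07,0.1],"gripper": 1},
])

```text
time: 1.93
tool_pos: [0.387, -0.0563, 0.2216]
tool_rot: [0.551, 0.835, -0.007, 0.003]
force: [1.7, 1.4, 0.3]
gripper_width: 0.0853
```

```bash
python3 -c "
from h import *
go([.501,-.308,.15])"
```

```text
pos [ 0.387  -0.0563  0.2216] yaw 113.16 tiltz [-0.003 -0.015 -1.   ] tool delta cm [-27.53   0.65   7.5 ] t 1.9333 w 0.0853432424013193 F [1.7 1.4 0.3] j [-0.13 -0.3  -0.21  1.65 -0.02  1.03]
```

Call:
send_rows([
  {"angular": [0,0.2,-0.4],"offset": [-3.9,0.09,0.6],"gripper": 1},
  {"angular": [0,0.2,-0.4],"offset": [-3.9,0.09,0.6],"gripper": 1},
  {"angular": [0,0.2,-0.4],"offset": [-3.9,0.09,0.6],"gripper": 1},
  {"angular": [0,0.2,-0.4],"offset": [-3.9,0.09,0.6],"gripper": 1},
  {"angular": [0,0.2,0],"offset": [-3.9,0.09,0.6],"gripper": 1},
])

```text
time: 2.35
tool_pos: [0.4707, -0.2448, 0.1921]
tool_rot: [0.54, 0.842, -0.002, -0.003]
force: [1.4, 0.5, -0.0]
gripper_width: 0.0854
```

Call:
send_rows([
  {"angular": [0,0,0],"offset": [-3.9,0.09,0.6],"gripper": 1},
  {"angular": [0,0,0],"offset": [-3.9,0.09,0.6],"gripper": 1},
  {"angular": [0,0,0],"offset": [0,0,0],"gripper": 1},
])

```text
time: 2.6
tool_pos: [0.5061, -0.3242, 0.1729]
tool_rot: [0.542, 0.84, -0.002, -0.006]
force: [0.7, 0.3, 0.2]
gripper_width: 0.0851
```

```bash
python3 -c "
from h import *
go([.501,-.308,.022])
a,D=snap('side','s1');crop(a,210,260,330,350,6,'v4')
print(proj('side',[[.501,-.308,.029],[.4882,-.2807,.029],[.515,-.3377,.029]]))
"
```

```text
pos [ 0.5061 -0.3242  0.1729] yaw 114.37 tiltz [-0.013  0.004 -1.   ] tool delta cm [ 1.55  0.36 15.1 ] t 2.6 w 0.08505986421162702 F [0.7 0.3 0.2] j [-0.57  0.21  0.18  1.55 -0.    0.58]
[[253.03387802 290.92706377]
 [242.68395812 279.54771574]
 [265.02168458 304.05331779]]
```

View pics/v4.png

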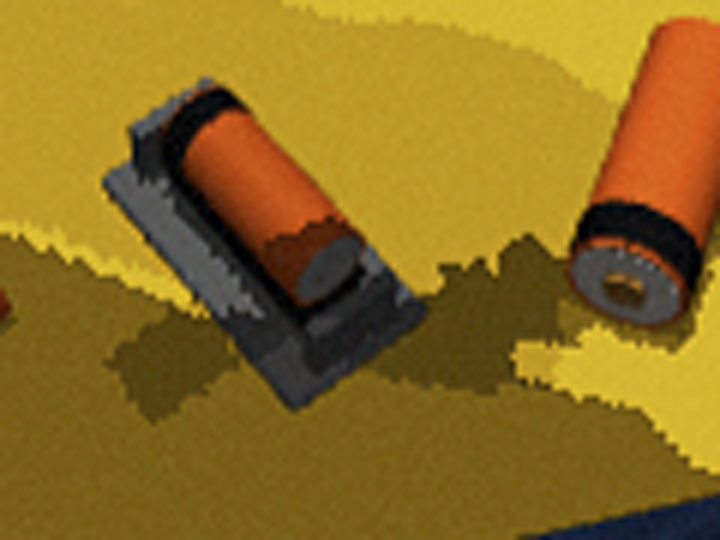

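The side crop shows the flat end at raw (265,304.6). The prediction was (265.0,304.1), so the cell pose is confirmed. Descending.

Call:
send_rows([
  {"angular": [-0.3,-0.25,0],"offset": [0.9,0.18,1.5],"gripper": 0.4},
  {"angular": [-0.3,-0.25,0],"offset": [0.9,0.18,2.5],"gripper": 0.4},
  {"angular": [0,0,0],"offset": [0,0,3],"gripper": 0.4},
  {"angular": [0,0,0],"offset": [0,0,2],"gripper": 0.4},
  {"angular": [0,0,0],"offset": [0,0,0],"gripper": 0.4},
])

```text
time: 3.07
tool_pos: [0.4996, -0.3013, 0.0822]
tool_rot: [0.542, 0.84, 0.001, 0.0]
force: [-0.9, 0.1, 0.5]
gripper_width: 0.0599
```

```bash
python3 -c "
from h import *
go([.4998,-.3053,.022])
"
```

```text
pos [ 0.4996 -0.3013  0.0822] yaw 114.33 tiltz [ 0.001  0.001 -1.   ] tool delta cm [-0.38 -0.15  6.02] t 3.0667 w 0.059878294415490085 F [-0.9  0.1  0.5] j [-0.54  0.16 -0.05  1.36  0.    0.6 ]
```

Call:
send_rows([
  {"angular": [0,0,0],"offset": [-0.38,-0.15,2],"gripper": 0.4},
  {"angular": [0,0,0],"offset": [0,0,2],"gripper": 0.4},
  {"angular": [0,0,0],"offset": [0,0,1.2],"gripper": 0.4},
  {"angular": [0,0,0],"offset": [0,0,0.5],"gripper": 0.4},
  {"angular": [0,0,0],"offset": [0,0,0],"gripper": 0.4},
])

```text
time: 3.48
tool_pos: [0.5005, -0.3028, 0.0295]
tool_rot: [0.541, 0.841, 0.001, 0.002]
force: [-0.9, 0.0, 0.0]
gripper_width: 0.0597
```

```bash
python3 -c "
from h import *
go([.4998,-.3053,.022])
"
```

```text
pos [ 0.5005 -0.3028  0.0295] yaw 114.5 tiltz [ 0.006 -0.001 -1.   ] tool delta cm [-0.2  -0.17  0.75] t 3.4833 w 0.0596793801553184 F [-0.9  0.   0. ] j [-0.55  0.19 -0.13  1.25  0.    0.6 ]
```

Call:
send_rows([
  {"angular": [0,0,0],"offset": [-0.2,-0.17,0.4],"gripper": 0.4},
  {"angular": [0,0,0],"offset": [0,-0.05,0.35],"gripper": 0.4},
  {"angular": [0,0,0],"offset": [0,0,0.15],"gripper": 0.4},
  {"angular": [0,0,0],"offset": [0,0,0],"gripper": -0.2},
  {"angular": [0,0,0],"offset": [0,0,0],"gripper": -0.9},
], squeeze=50)

```text
time: 3.9
tool_pos: [0.5012, -0.3066, 0.0245]
tool_rot: [0.541, 0.841, 0.001, 0.005]
force: [-0.2, 0.0, 0.1]
gripper_width: 0.0366
```

Call:
send_rows([
  {"angular": [0,0,0],"offset": [0,0,0],"gripper": -0.9},
  {"angular": [0,0,0],"offset": [0,0,0],"gripper": -0.9},
  {"angular": [0,0,0],"offset": [0,0,0],"gripper": -0.9},
  {"angular": [0,0,0],"offset": [0,0,0],"gripper": -0.9},
])

```text
time: 4.23
tool_pos: [0.501, -0.3071, 0.0255]
tool_rot: [0.541, 0.841, 0.001, 0.006]
force: [-0.2, -0.4, -1.4]
gripper_width: 0.0244
```

```bash
python3 -c "
from h import *
go([.4998,-.3053,.17])
"
```

```text
pos [ 0.501  -0.3071  0.0255] yaw 114.49 tiltz [ 0.01  -0.004 -1.   ] tool delta cm [  0.09   0.07 -14.45] t 4.2333 w 0.02440403317432457 F [-0.2 -0.4 -1.4] j [-0.55  0.19 -0.13  1.24  0.    0.59]
```

Call:
send_rows([
  {"angular": [0,0,0],"offset": [0,0,-1],"gripper": -0.9},
  {"angular": [0,0,0],"offset": [0,0,-2.5],"gripper": -0.9},
  {"angular": [0,0,0],"offset": [0,0,-3],"gripper": -0.9},
  {"angular": [0,0,0],"offset": [0,0,-3],"gripper": -0.9},
  {"angular": [0,0,0],"offset": [0,0,-3],"gripper": -0.9},
])

```text
time: 4.65
tool_pos: [0.4963, -0.304, 0.1488]
tool_rot: [0.541, 0.841, 0.001, -0.001]
force: [0.3, -0.4, -1.8]
gripper_width: 0.0245
```

```bash
python3 -c "
from h import *
L=np.array([.565,.1125]);y=np.radians(98.2);u=np.array([np.cos(y),np.sin(y)])
print(L,u);go([*(L+u*.02),.14])
a,D=snap('side','s2');p=proj('side',[get_state()['tool_pos']])[0].astype(int);print(p)
crop(a,p[0]-60,p[1]-50,p[0]+60,p[1]+40,5,'v5')
"
```

```text
[0.565  0.1125] [-0.14262893  0.98977623]
pos [ 0.4963 -0.304   0.1488] yaw 114.51 tiltz [-0.001  0.003 -1.   ] tool delta cm [36.97 24.09  1.02] t 4.65 w 0.02451623705248525 F [ 0.3 -0.4 -1.8] j [-0.55  0.15  0.07  1.49  0.    0.59]
[249 239]
```

View pics/v5.png

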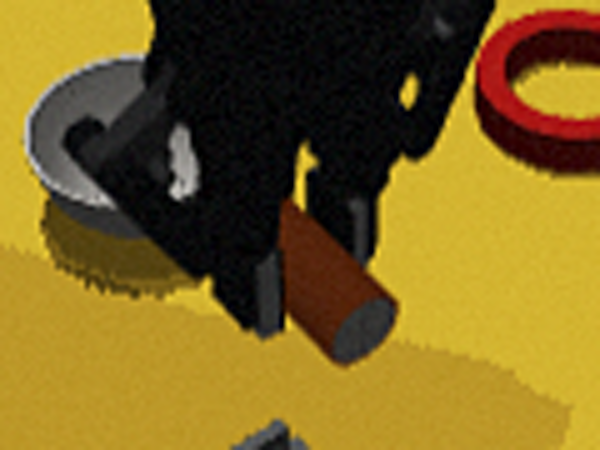

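Call:
send_rows([
  {"angular": [0,0,5.45],"offset": [0,0,0],"gripper": -0.9},
  {"angular": [0,0,5.45],"offset": [0,0,0],"gripper": -0.9},
  {"angular": [0,0,5.45],"offset": [0,0,0],"gripper": -0.9},
  {"angular": [0,0,0],"offset": [3.9,1.15,0],"gripper": -0.9},
  {"angular": [0,0,0],"offset": [3.9,1.15,0],"gripper": -0.9},
])

```text
time: 5.12
tool_pos: [0.5122, -0.2298, 0.164]
tool_rot: [0.663, 0.748, 0.002, 0.009]
force: [0.1, -0.0, -0.3]
gripper_width: 0.0242
```

Call:
send_rows([
  {"angular": [0,0,0],"offset": [3.9,1.15,0],"gripper": -0.9},
  {"angular": [0,0,0],"offset": [3.9,1.15,0],"gripper": -0.9},
  {"angular": [0,0,0],"offset": [3.9,1.15,0],"gripper": -0.9},
  {"angular": [0,0,0],"offset": [3.9,1.15,0],"gripper": -0.9},
  {"angular": [0,0,0],"offset": [3.9,1.15,0],"gripper": -0.9},
])

```text
time: 5.53
tool_pos: [0.5461, -0.0236, 0.1665]
tool_rot: [0.665, 0.746, 0.004, 0.011]
force: [1.3, 0.3, -0.8]
gripper_width: 0.0245
```

Call:
send_rows([
  {"angular": [0,0,0],"offset": [3.9,1.15,0],"gripper": -0.9},
  {"angular": [0,0,0],"offset": [3.9,1.15,0],"gripper": -0.9},
  {"angular": [0,0,0],"offset": [0,0,0],"gripper": -0.9},
])

```text
time: 5.78
tool_pos: [0.56, 0.0647, 0.168]
tool_rot: [0.663, 0.748, 0.006, 0.011]
force: [0.4, -0.1, -1.2]
gripper_width: 0.0246
```

```bash
python3 -c "
from h import *
D=np.load('pics/s2.npy')
R=Ro.from_quat([.541,.841,.001,-.001]).as_matrix();p=np.array([.4963,-.304,.1488])
X=dep('side',(261.2,254.7),D);print('flat world',X,'tool',R.T@(X-p), 'pred px',proj('side',p+R@[-.0333,0,-.0035]))
for uv in [(261.2,254.7),(258,257),(264,252)]: print((R.T@(dep('side',uv,D)-p)).round(4))
L=np.array([.565,.1125]);y=np.radians(98.2);u=np.array([np.cos(y),np.sin(y)])
go([*(L+u*.02),.10])
"
```

```text
flat world [ 0.50941856 -0.33542757  0.15266474] tool [-0.03402733 -0.00109017 -0.00395947] pred px [[261.48935911 254.24667399]]
[-0.034  -0.0011 -0.004 ]
[-0.0343 -0.0071 -0.0035]
[-0.0335  0.0045 -0.0054]
pos [0.56   0.0647 0.168 ] yaw 96.87 tiltz [ 0.024 -0.006 -1.   ] tool delta cm [6.75 0.86 6.76] t 5.7833 w 0.024572428345012175 F [ 0.4 -0.1 -1.2] j [ 0.12  0.08  0.03  1.49 -0.01  1.57]
```

```bash
cat >> h.py <<'E'
LX=np.array([.565,.1125,0.]);LY=98.2
FT=np.array([-.0335,0,-.0037])   # flat centre in tool frame
def Lr(): return Ro.from_euler('z',LY,degrees=True).as_matrix()
def plan(xf,zf,th,yf=0,n=1):
    "mm, deg: flat centre in lantern frame, tilt -> tool delta"
    s=get_state();R=Ro.from_quat(s['tool_rot']).as_matrix();p=s['tool_pos']
    R0=Lr()@np.diag([1,-1,-1.])  # tool x=lantern x, z down
    Rt=R0@Ro.from_euler('y',th,degrees=True).as_matrix()
    Pt=LX+Lr()@(np.array([xf,yf,zf])/1000)-Rt@FT
    f=Lr().T@(p+R@FT-LX)*1000; e=Ro.from_matrix(R0.T@R).as_rotvec(degrees=True)
    pl=Lr().T@(p+R@(FT+[.065,0,0])-LX)*1000
    print('now flat',f.round(1),'plus',pl.round(1),'rot',e.round(2),'t',round(s['time'],2),'F(lant)',(Lr().T@s['force']).round(1),'w',round(s['gripper_width'],4))
    print('delta cm',(R.T@(Pt-p)*100/n).round(3),'ang',(Ro.from_matrix(R.T@Rt).as_rotvec(degrees=True)/n).round(2))
E
python3 -c "
from h import *
plan(-15,80,20,n=4)"
```

```text
now flat [-80.   12.6 172. ] plus [-15.1  11.1 171.4] rot [-1.33 -0.54  1.33] t 5.78 F(lant) [-0.1 -0.4 -1.2] w 0.0246
delta cm [1.633 0.21  1.992] ang [ 0.39  5.14 -0.27]
```

Call:
send_rows([
  {"angular": [0.4,5.2,-0.3],"offset": [1.65,0.2,1.6],"gripper": -0.9},
  {"angular": [0.4,5.2,-0.3],"offset": [1.65,0.2,1.6],"gripper": -0.9},
  {"angular": [0.4,5.2,-0.3],"offset": [1.65,0.2,1.6],"gripper": -0.9},
  {"angular": [0.4,5.2,-0.3],"offset": [1.65,0.2,1.6],"gripper": -0.9},
  {"angular": [0,0,0],"offset": [0,0,0],"gripper": -0.9},
])

```text
time: 6.2
tool_pos: [0.5598, 0.1473, 0.1167]
tool_rot: [0.639, 0.747, 0.121, -0.138]
force: [0.0, -0.3, -2.1]
gripper_width: 0.0244
```

```bash
python3 -c "
from h import *
plan(-15,65,20,n=2)"
```

```text
now flat [  2.6  -0.3 108.1] plus [ 63.2   0.6 131.5] rot [-0.21 21.15 -0.77] t 6.2 F(lant) [-0.3  0.  -2.1] w 0.0244
delta cm [-1.599 -0.016  1.725] ang [ 0.04 -0.57  0.39]
```

Call:
send_rows([
  {"angular": [0,-0.5,0.4],"offset": [-1.6,0,1.7],"gripper": -0.9},
  {"angular": [0,-0.5,0.4],"offset": [-1.6,0,1.7],"gripper": -0.9},
  {"angular": [0,0,0],"offset": [0,0,0],"gripper": -0.9},
])

```text
time: 6.45
tool_pos: [0.5639, 0.1275, 0.0748]
tool_rot: [0.645, 0.745, 0.113, -0.128]
force: [-0.3, -0.1, -1.0]
gripper_width: 0.0244
```

```bash
python3 -c "
from h import *
plan(-20,36,20,n=2)
a,D=snap('top','t3');b,E=snap('side','s3')
A=cv2.resize(a[155:215,105:215],None,fx=5,fy=5,interpolation=cv2.INTER_CUBIC)
B=cv2.resize(b[110:190,200:290],None,fx=3.7,fy=3.7,interpolation=cv2.INTER_CUBIC)
o=np.zeros((600,800,3),np.uint8);o[:300,:550]=A;o[300:596,:333]=B;cv2.imwrite('pics/v6.png',o)
w=lambda P:(LX+(Lr()@(np.array(P,float).T/1000)).T)
P=[[-25.5,0,32],[-32.5,15.5,39],[-32.5,-15.5,39],[-52,37,48],[-52,-37,48],[-75,37,48],[-75,-37,48],[38.5,12,34],[38.5,-12,34]]
for n in('side','top'):
  q=proj(n,w(P)); print(n,[tuple(np.round(((x-200+.5)*3.7,(y-110+.5)*3.7+300) if n=='side' else ((x-105+.5)*5,(y-155+.5)*5))) for x,y in q])
"
```

```text
now flat [-17.8  -1.   67.1] plus [43.4 -1.  88.9] rot [-0.21 19.63  0.03] t 6.45 F(lant) [-0.   0.3 -1. ] w 0.0244
delta cm [-0.624 -0.057  1.415] ang [0.11 0.18 0.  ]
side [(np.float64(173.0), np.float64(471.0)), (np.float64(155.0), np.float64(473.0)), (np.float64(198.0), np.float64(463.0)), (np.float64(133.0), np.float64(484.0)), (np.float64(238.0), np.float64(461.0)), (np.float64(144.0), np.float64(504.0)), (np.float64(251.0), np.float64(479.0)), (np.float64(127.0), np.float64(424.0)), (np.float64(159.0), np.float64(417.0))]
top [(np.float64(380.0), np.float64(130.0)), (np.float64(399.0), np.float64(162.0)), (np.float64(391.0), np.float64(87.0)), (np.float64(450.0), np.float64(204.0)), (np.float64(432.0), np.float64(26.0)), (np.float64(508.0), np.float64(198.0)), (np.float64(488.0), np.float64(19.0)), (np.float64(224.0), np.float64(176.0)), (np.float64(219.0), np.float64(118.0))]
```

View pics/v6.png

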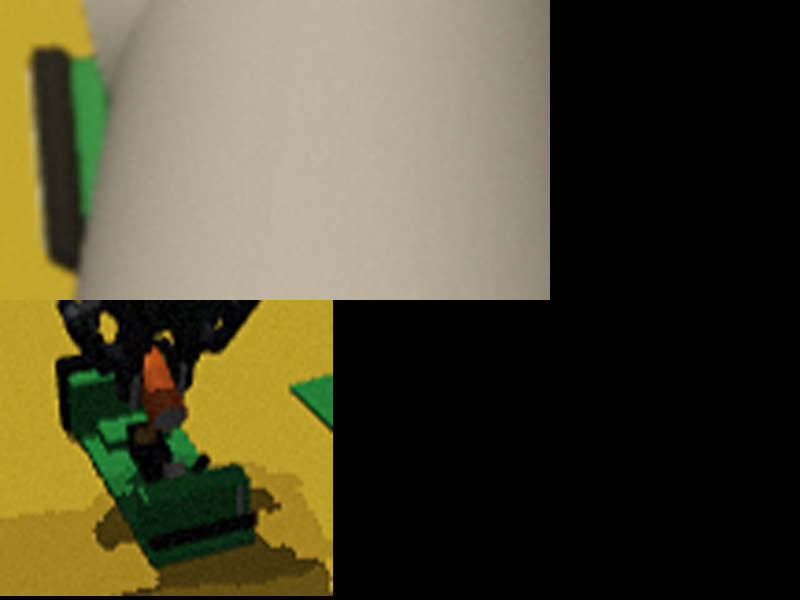

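The top view is blocked by the arm. In the side view the flat end is at about (172,412), above the spring at (175,470). I'll enlarge the side view before and now, with the predicted model points drawn in.

```bash
python3 -c "
from h import *
w=lambda P:(LX+(Lr()@(np.array(P,float).T/1000)).T)
P=[[-25.5,0,32],[-32.5,15.5,39],[-32.5,-15.5,39],[-52,37,48],[-52,-37,48],[-75,37,48],[-75,-37,48],[38.5,12,34],[38.5,-12,34],[76,44,60],[76,-44,60],[-85,37,8],[-85,-37,8]]
q=proj('side',w(P));s=get_state();R=Ro.from_quat(s['tool_rot']).as_matrix()
f=proj('side',[s['tool_pos']+R@FT])
o=[]
for n in('s0','s3'):
  a=cv2.imread(f'pics/{n}_raw.png')[120:186,214:271];a=cv2.resize(a,None,fx=7,fy=7,interpolation=cv2.INTER_CUBIC)
  a=cv2.convertScaleAbs(a,alpha=1.6)
  for x,y in (list(q)+(list(f) if n=='s3' else [])):
    cv2.drawMarker(a,(int((x-214+.5)*7),int((y-120+.5)*7)),(255,0,255),cv2.MARKER_CROSS,9,1)
  o.append(a)
cv2.imwrite('pics/v7.png',np.hstack(o))
"
```

```text
(no output)
```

View pics/v7.png

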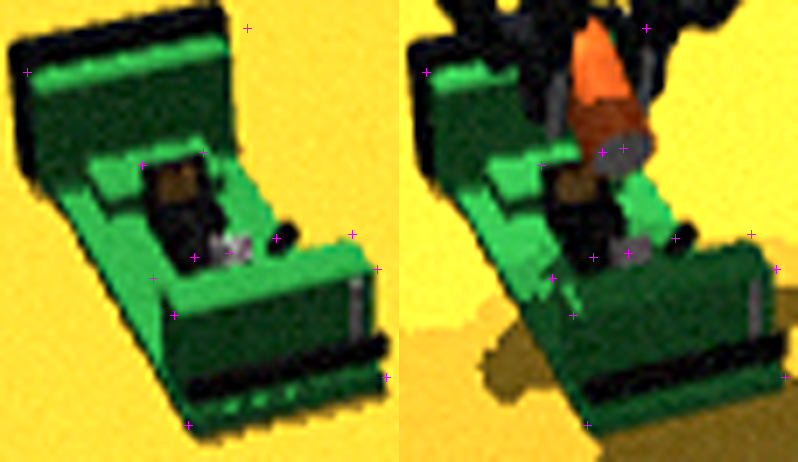

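The lantern model fits the block, wall, cheek and plate to about 1 px. The flat end shows at (626,155) against (623,148) predicted, so it's about 1 mm further −y and 1–2 mm lower than computed. I'll aim for y +0.7 and keep a little height.

Call:
send_rows([
  {"angular": [0.1,0.2,0],"offset": [-0.55,-0.1,1.4],"gripper": -0.9},
  {"angular": [0,0.2,0],"offset": [-0.55,-0.1,1.4],"gripper": -0.9},
  {"angular": [0,0,0],"offset": [0,0,0],"gripper": -0.9},
])

```text
time: 6.8
tool_pos: [0.5658, 0.1281, 0.0522]
tool_rot: [0.643, 0.745, 0.119, -0.127]
force: [-0.1, -0.3, -1.9]
gripper_width: 0.0243
```

```bash
python3 -c "
from h import *
plan(-20,36,20,.7)
plan(-28,35,20,.7)"
```

```text
now flat [-17.4  -3.2  44.2] plus [43.6 -2.8 66.4] rot [-0.78 20.04 -0.19] t 6.8 F(lant) [-0.3  0.2 -1.9] w 0.0243
delta cm [-0.518 -0.384  0.677] ang [ 0.73 -0.04  0.32]
now flat [-17.4  -3.2  44.2] plus [43.6 -2.8 66.4] rot [-0.78 20.04 -0.19] t 6.8 F(lant) [-0.3  0.2 -1.9] w 0.0243
delta cm [-1.304 -0.386  0.497] ang [ 0.73 -0.04  0.32]
```

Call:
send_rows([
  {"angular": [0.7,0,0.3],"offset": [-0.3,-0.4,0.3],"gripper": -0.9},
  {"angular": [0,0,0],"offset": [-0.2,0,0.3],"gripper": -0.9},
])

```text
time: 6.97
tool_pos: [0.5626, 0.1251, 0.0464]
tool_rot: [0.644, 0.745, 0.114, -0.131]
force: [0.1, 0.8, -0.7]
gripper_width: 0.0246
```

```bash
python3 -c "
from h import *
plan(-20,36,20,.7)
plan(-28,35,20,.7)"
```

```text
now flat [-19.9   0.5  38.4] plus [41.1  0.6 60.7] rot [-0.1  20.   -0.07] t 6.97 F(lant) [ 0.8 -0.2 -0.7] w 0.0246
delta cm [-0.089 -0.014  0.226] ang [ 0.09 -0.    0.08]
now flat [-19.9   0.5  38.4] plus [41.1  0.6 60.7] rot [-0.1  20.   -0.07] t 6.97 F(lant) [ 0.8 -0.2 -0.7] w 0.0246
delta cm [-0.875 -0.015  0.046] ang [ 0.09 -0.    0.08]
```

Call:
send_rows([
  {"angular": [0.1,0,0.1],"offset": [-0.15,0,0.2],"gripper": -0.9},
  {"angular": [0,0,0],"offset": [-0.3,0,0.05],"gripper": -0.9},
  {"angular": [0,0,0],"offset": [-0.3,0,0.0],"gripper": -0.9},
])

```text
time: 7.22
tool_pos: [0.5639, 0.1193, 0.0425]
tool_rot: [0.644, 0.745, 0.114, -0.131]
force: [-2.3, 3.8, 4.8]
gripper_width: 0.024
```

```bash
python3 -c "
from h import *
plan(-28,35.5,20,.7)
plan(-33,35.5,20,.7)"
```

```text
now flat [-25.9   0.1  34.5] plus [35.2  0.1 56.8] rot [-0.04 20.03 -0.04] t 7.22 F(lant) [4.1 1.7 4.8] w 0.024
delta cm [-0.166 -0.062 -0.166] ang [ 0.03 -0.03  0.05]
now flat [-25.9   0.1  34.5] plus [35.2  0.1 56.8] rot [-0.04 20.03 -0.04] t 7.22 F(lant) [4.1 1.7 4.8] w 0.024
delta cm [-0.636 -0.062 -0.337] ang [ 0.03 -0.03  0.05]
```

Call:
send_rows([
  {"angular": [0,0,0],"offset": [-0.15,-0.05,-0.2],"gripper": -0.9},
  {"angular": [0,0,0],"offset": [-0.3,0,-0.1],"gripper": -0.9},
])

```text
time: 7.38
tool_pos: [0.5642, 0.1147, 0.0444]
tool_rot: [0.644, 0.745, 0.115, -0.132]
force: [-2.1, 5.2, -1.0]
gripper_width: 0.0244
```

```bash
python3 -c "
from h import *
plan(-33,36,20,.7)"
```

```text
now flat [-30.5   0.4  36.3] plus [30.6  0.5 58.7] rot [-0.06 20.17 -0.1 ] t 7.38 F(lant) [ 5.5  1.4 -1. ] w 0.0244
delta cm [-0.251 -0.023 -0.05 ] ang [ 0.04 -0.17  0.11]
```

Call:
send_rows([
  {"angular": [0,0,0],"offset": [-0.3,0,-0.1],"gripper": -0.9},
  {"angular": [0,0,0],"offset": [-0.25,0,-0.1],"gripper": -0.9},
  {"angular": [0,0,0],"offset": [-0.05,0,-0.02],"gripper": -0.9},
])

```text
time: 7.63
tool_pos: [0.5646, 0.1107, 0.0451]
tool_rot: [0.643, 0.745, 0.117, -0.135]
force: [0.6, 9.7, -1.6]
gripper_width: 0.0249
```

```bash
python3 -c "
from h import *
plan(-35.5,35.5,14,.5)"
```

```text
now flat [-34.4   0.5  36.8] plus [26.4  0.8 59.7] rot [-0.04 20.6  -0.23] t 7.63 F(lant) [ 9.5 -1.9 -1.6] w 0.0249
delta cm [-0.21   0.013  0.467] ang [ 0.01 -6.6   0.23]
```

Call:
send_rows([
  {"angular": [0,-3.3,0.1],"offset": [-0.13,0,0.23],"gripper": -0.9},
  {"angular": [0,-3.3,0.1],"offset": [-0.13,0,0.23],"gripper": -0.9},
])

```text
time: 7.8
tool_pos: [0.5649, 0.1105, 0.0406]
tool_rot: [0.65, 0.75, 0.082, -0.094]
force: [-3.4, 9.4, 1.8]
gripper_width: 0.0246
```

```bash
python3 -c "
from h import *
plan(-35.5,34.5,8,.5)"
```

```text
now flat [-35.3   0.4  36. ] plus [27.7  0.4 52. ] rot [-0.04 14.26  0.03] t 7.8 F(lant) [9.8 2.  1.8] w 0.0246
delta cm [-0.115 -0.012  0.501] ang [ 0.04 -6.26 -0.02]
```

Call:
send_rows([
  {"angular": [0,-3.2,0],"offset": [-0.1,0,0.25],"gripper": -0.9},
  {"angular": [0,-3.2,0],"offset": [-0.08,0,0.25],"gripper": -0.9},
])

```text
time: 7.97
tool_pos: [0.5647, 0.1119, 0.0368]
tool_rot: [0.653, 0.754, 0.046, -0.052]
force: [-3.0, 8.8, 1.3]
gripper_width: 0.0244
```

```bash
python3 -c "
from h import *
plan(-36,34,1,.5,n=2)"
```

```text
now flat [-34.3   0.4  35.8] plus [30.1  0.4 44.8] rot [-0.09  7.92 -0.01] t 7.97 F(lant) [9.2 1.7 1.3] w 0.0244
delta cm [-0.133 -0.008  0.279] ang [ 0.04 -3.46  0.01]
```

Call:
send_rows([
  {"angular": [0,0,0],"offset": [-0.2,0,0.05],"gripper": -0.9},
  {"angular": [0,-3.5,0],"offset": [-0.15,0,0.25],"gripper": -0.9},
])

```text
time: 8.13
tool_pos: [0.5646, 0.1118, 0.0348]
tool_rot: [0.653, 0.756, 0.027, -0.029]
force: [-3.8, 8.2, 0.7]
gripper_width: 0.0244
```

```bash
python3 -c "
from h import *
plan(-36,33.5,0,.5,n=2)"
```

```text
now flat [-34.4   0.4  35.9] plus [30.4  0.6 41. ] rot [-0.13  4.57 -0.18] t 8.13 F(lant) [8.6 2.6 0.7] w 0.0244
delta cm [-0.112 -0.003  0.244] ang [ 0.06 -2.29  0.09]
```

Call:
send_rows([
  {"angular": [0,-2.3,0.1],"offset": [-0.25,0,0.2],"gripper": -0.9},
  {"angular": [0,-2.3,0],"offset": [-0.2,0,0.25],"gripper": -0.9},
])

```text
time: 8.3
tool_pos: [0.5651, 0.1108, 0.032]
tool_rot: [0.653, 0.757, 0.002, 0.001]
force: [-4.7, 11.6, 8.5]
gripper_width: 0.0244
```

```bash
python3 -c "
from h import *
plan(-36,33,0,.5,n=1)"
```

```text
now flat [-35.3   0.   35.7] plus [29.7  0.3 35.8] rot [-0.23  0.1  -0.22] t 8.3 F(lant) [12.1  3.   8.5] w 0.0244
delta cm [-0.075 -0.039  0.275] ang [ 0.23 -0.1   0.22]
```

Call:
send_rows([
  {"angular": [0,0,0],"offset": [0,-0.1,-0.1],"gripper": -0.9},
  {"angular": [0.1,0,0.1],"offset": [0,-0.15,0],"gripper": -0.9},
])

```text
time: 8.47
tool_pos: [0.5635, 0.1141, 0.0339]
tool_rot: [0.652, 0.758, 0.004, 0.0]
force: [3.3, 7.8, -1.6]
gripper_width: 0.0246
```

```bash
python3 -c "
from h import *
plan(-36,33,0,2,n=1)
b,E=snap('side','s4')
cv2.imwrite('pics/v8.png',cv2.convertScaleAbs(cv2.resize(b[115:180,210:275],None,fx=9,fy=9,interpolation=cv2.INTER_CUBIC),alpha=1.8))
"
```

```text
now flat [-31.7   1.1  37.4] plus [33.3  1.5 37.8] rot [-0.32  0.27 -0.36] t 8.47 F(lant) [ 7.3 -4.4 -1.6] w 0.0246
delta cm [-0.432 -0.075  0.458] ang [ 0.32 -0.27  0.36]
```

View pics/v8.png

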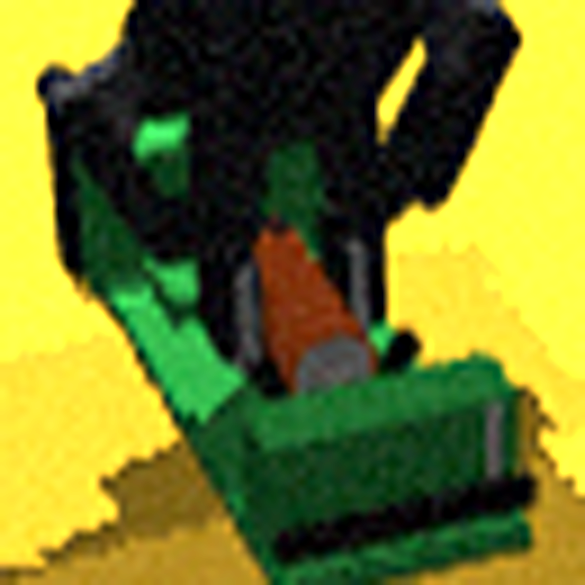

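The flat end is at (335,365), nearly centred between the cheeks (about 285 and 385), slightly toward −y. I'll check its height from the depth image.

```bash
python3 -c "
from h import *
D=np.load('pics/s4.npy')
un=lambda u,v:(210+(u+.5)/9-.5,115+(v+.5)/9-.5)
for u,v in [(320,365),(335,360),(350,355),(335,375),(300,300),(310,325),(280,250)]:
  print((u,v),(Lr().T@(dep('side',un(u,v),D)-LX)*1000).round(1))
for u,v in [(400,345),(480,380),(350,410),(275,420)]:
  print('lant',(u,v),(Lr().T@(dep('side',un(u,v),D)-LX)*1000).round(1))
s=get_state();R=Ro.from_quat(s['tool_rot']).as_matrix();q=proj('side',[s['tool_pos']+R@(FT+[0,0,d]) for d in(-.013,0,.013)])
print((q-[210,115]+.5)*9)
"
```

```text
(320, 365) [-35.5   6.5  42. ]
(335, 360) [-32.3   1.   40.2]
(350, 355) [-33.7  -2.9  41.8]
(335, 375) [-34.7   2.   37. ]
(300, 300) [-13.6   4.5  49.3]
(310, 325) [-26.7   6.1  49.6]
(280, 250) [12.8  1.3 49.2]
lant (400, 345) [-26.5 -20.3  36.2]
lant (480, 380) [-65.3 -29.2  47.2]
lant (350, 410) [-63.4   7.7  45.6]
lant (275, 420) [-61.3  28.2  46.3]
[[333.14289232 328.68683245]
 [334.63100836 367.52534902]
 [336.09264712 405.67762996]]
```

Depth puts the cell's top at about 50 mm, so the computed height is right. The upward force is then mostly plate friction (Fz/Fx about 0.8). I'll ease up, push back again, then lower slowly while watching the force.

Call:
send_rows([
  {"angular": [0.1,2,0.1],"offset": [-0.3,-0.05,-0.1],"gripper": -0.9},
  {"angular": [0.2,2,0.2],"offset": [-0.4,-0.05,-0.05],"gripper": -0.9},
])

```text
time: 8.68
tool_pos: [0.5638, 0.111, 0.0362]
tool_rot: [0.652, 0.757, 0.027, -0.03]
force: [-0.1, 9.6, -0.2]
gripper_width: 0.0246
```

```bash
python3 -c "
from h import *
plan(-36,35,3,1.2,n=1)
"
```

```text
now flat [-35.    1.1  37.1] plus [29.8  1.6 42.4] rot [-0.14  4.65 -0.36] t 8.68 F(lant) [ 9.6 -1.3 -0.2] w 0.0246
delta cm [-0.129  0.014  0.3  ] ang [ 0.13 -1.65  0.36]
```

Call:
send_rows([
  {"angular": [0.1,0,0.3],"offset": [-0.2,0,0.2],"gripper": -0.9},
  {"angular": [0,0,0],"offset": [-0.15,0,0.2],"gripper": -0.9},
])

```text
time: 8.85
tool_pos: [0.565, 0.11, 0.0343]
tool_rot: [0.653, 0.756, 0.031, -0.033]
force: [-4.0, 10.6, 7.6]
gripper_width: 0.0241
```

```bash
python3 -c "
from h import *
plan(-36,33,2,1.2,n=1)
"
```

```text
now flat [-36.2   0.3  35. ] plus [28.6  0.5 40.9] rot [-0.17  5.16 -0.13] t 8.85 F(lant) [11.   2.4  7.6] w 0.0241
delta cm [-0.028 -0.083  0.386] ang [ 0.17 -3.16  0.13]
```

Call:
send_rows([
  {"angular": [0.1,-1,0.1],"offset": [-0.12,-0.12,0.15],"gripper": -0.9},
  {"angular": [0.1,-1,0],"offset": [-0.12,-0.05,0.12],"gripper": -0.9},
])

```text
time: 9.02
tool_pos: [0.5649, 0.1101, 0.0339]
tool_rot: [0.654, 0.756, 0.022, -0.022]
force: [-3.9, 10.4, 2.4]
gripper_width: 0.0242
```

```bash
python3 -c "
from h import *
plan(-36,33,2,1.2,n=1)
"
```

```text
now flat [-36.    0.4  35.6] plus [28.9  0.5 39.6] rot [-0.22  3.56 -0.11] t 9.02 F(lant) [10.8  2.4  2.4] w 0.0242
delta cm [-0.025 -0.079  0.347] ang [ 0.21 -1.56  0.12]
```

Call:
send_rows([
  {"angular": [0.2,0,0.1],"offset": [-0.1,-0.15,0.3],"gripper": -0.9},
  {"angular": [0,0,0],"offset": [-0.1,-0.1,0.25],"gripper": -0.9},
])

```text
time: 9.18
tool_pos: [0.5651, 0.1113, 0.0324]
tool_rot: [0.653, 0.756, 0.025, -0.023]
force: [-2.0, 9.0, 3.9]
gripper_width: 0.0242
```

```bash
python3 -c "
from h import *
plan(-36,33,2,1.2,n=1);print(get_state()['wrist_torque'])
"
```

```text
now flat [-34.9  -0.   33.9] plus [29.9  0.2 38.2] rot [-0.43  3.84 -0.18] t 9.18 F(lant) [9.2 0.7 3.9] w 0.0242
delta cm [-0.128 -0.114  0.186] ang [ 0.43 -1.84  0.19]
[1.83861552 0.26189927 0.03735451]
```

Call:
send_rows([
  {"angular": [0.3,-1,0.1],"offset": [-0.2,-0.2,0.3],"gripper": -0.9},
  {"angular": [0.1,-1,0],"offset": [-0.15,-0.1,0.25],"gripper": -0.9},
])

```text
time: 9.35
tool_pos: [0.5656, 0.1111, 0.0309]
tool_rot: [0.653, 0.757, 0.016, -0.012]
force: [-3.2, 9.8, 4.3]
gripper_width: 0.0245
```

```bash
python3 -c "
from h import *
plan(-35.5,32.5,0,1.0,n=1)
"
```

```text
now flat [-35.1  -0.5  33.3] plus [29.8 -0.2 35.9] rot [-0.53  2.24 -0.22] t 9.35 F(lant) [10.2  1.8  4.3] w 0.0245
delta cm [-0.057 -0.137  0.209] ang [ 0.53 -2.24  0.22]
```

Call:
send_rows([
  {"angular": [0.4,-1.2,0.2],"offset": [-0.18,-0.2,0.3],"gripper": -0.9},
  {"angular": [0.2,-1.2,0.1],"offset": [-0.15,-0.15,0.25],"gripper": -0.9},
])

```text
time: 9.52
tool_pos: [0.5656, 0.1109, 0.0296]
tool_rot: [0.654, 0.756, 0.004, 0.001]
force: [-1.6, 10.9, 7.4]
gripper_width: 0.0242
```

```bash
python3 -c "
from h import *
plan(-35,32,0,1.0,n=1)
"
```

```text
now flat [-35.2  -0.4  33.2] plus [29.8 -0.3 33.4] rot [-0.45  0.16 -0.06] t 9.52 F(lant) [11.   0.   7.4] w 0.0242
delta cm [ 0.019 -0.141  0.126] ang [ 0.45 -0.16  0.06]
```

Call:
send_rows([
  {"angular": [0.3,0,0],"offset": [-0.05,-0.12,0.2],"gripper": -0.9},
  {"angular": [0,0,0],"offset": [0,-0.05,0.15],"gripper": -0.9},
])

```text
time: 9.68
tool_pos: [0.5655, 0.1131, 0.0293]
tool_rot: [0.653, 0.757, 0.005, -0.0]
force: [-4.3, 8.2, 4.0]
gripper_width: 0.0247
```

```bash
python3 -c "
from h import *
plan(-33,32,0,1.0,n=1)
"
```

```text
now flat [-33.   -0.7  32.7] plus [32.  -0.5 33.2] rot [-0.44  0.38 -0.21] t 9.68 F(lant) [8.7 3.1 4. ] w 0.0247
delta cm [-0.005 -0.162  0.094] ang [ 0.44 -0.38  0.21]
```

Call:
send_rows([
  {"angular": [0.2,0,0],"offset": [0.05,-0.05,0.12],"gripper": -0.9},
  {"angular": [0,0,0],"offset": [0.1,0,0.12],"gripper": -0.9},
])

```text
time: 9.85
tool_pos: [0.5653, 0.115, 0.029]
tool_rot: [0.653, 0.757, 0.005, -0.001]
force: [-3.0, -12.1, 7.5]
gripper_width: 0.0247
```

```bash
python3 -c "
from h import *
plan(-32.5,32,0,0,n=1)
"
```

```text
now flat [-31.1  -0.8  32.5] plus [33.9 -0.5 32.9] rot [-0.35  0.4  -0.26] t 9.85 F(lant) [-11.6   4.7   7.5] w 0.0247
delta cm [-0.139 -0.068  0.07 ] ang [ 0.35 -0.4   0.26]
```

The tip is now against the wall. I'm easing off and letting go.

Call:
send_rows([
  {"angular": [0,0,0],"offset": [-0.12,0,-0.03],"gripper": -0.9},
])

```text
time: 9.93
tool_pos: [0.5654, 0.1142, 0.0296]
tool_rot: [0.653, 0.757, 0.005, -0.001]
force: [-1.1, 7.6, -3.5]
gripper_width: 0.0242
```

```bash
python3 -c "
from h import *
plan(-32.5,32,0,0,n=1)
"
```

```text
now flat [-32.   -0.8  33. ] plus [33.  -0.5 33.5] rot [-0.36  0.45 -0.28] t 9.93 F(lant) [ 7.7  0.1 -3.5] w 0.0242
delta cm [-0.058 -0.068  0.128] ang [ 0.36 -0.45  0.28]
```

Call:
send_rows([
  {"angular": [0,0,0],"offset": [-0.05,0,0.12],"gripper": -0.9},
  {"angular": [0,0,0],"offset": [0,0,0.05],"gripper": 0.2},
  {"angular": [0,0,0],"offset": [0,0,0],"gripper": 0.2},
  {"angular": [0,0,0],"offset": [0,0,0],"gripper": 0.2},
  {"angular": [0,0,0],"offset": [0,0,0],"gripper": 0.2},
])

```text
time: 10.35
tool_pos: [0.5661, 0.1133, 0.0287]
tool_rot: [0.653, 0.757, 0.006, -0.001]
force: [0.5, 0.9, 0.2]
gripper_width: 0.0514
```

```bash
python3 -c "
from h import *
plan(-32.5,32,0,0,n=1)
"
```

```text
now flat [-32.9  -1.4  32.1] plus [32.1 -1.1 32.7] rot [-0.44  0.52 -0.26] t 10.35 F(lant) [ 0.9 -0.6  0.2] w 0.0514
delta cm [ 0.036 -0.125  0.038] ang [ 0.44 -0.52  0.26]
```

Released. Now straight up, then aside to clear the view.

Call:
send_rows([
  {"angular": [0,0,0],"offset": [0,0,-0.8],"gripper": 0.2},
  {"angular": [0,0,0],"offset": [0,0,-2],"gripper": 0.2},
  {"angular": [0,0,0],"offset": [0,0,-3],"gripper": 0.2},
  {"angular": [0,0,0],"offset": [0,0,-4],"gripper": 0.2},
  {"angular": [0,0,0],"offset": [0,0,-4],"gripper": 0.2},
])

```text
time: 10.77
tool_pos: [0.5608, 0.1101, 0.1633]
tool_rot: [0.653, 0.757, -0.001, -0.006]
force: [1.3, 0.8, 0.4]
gripper_width: 0.0513
```

Call:
send_rows([
  {"angular": [0,0,0],"offset": [0,-4,-1],"gripper": 0.2},
  {"angular": [0,0,0],"offset": [0,-4,-1],"gripper": 0.2},
  {"angular": [0,0,0],"offset": [0,-4,0],"gripper": 0.2},
  {"angular": [0,0,0],"offset": [0,-4,0],"gripper": 0.2},
  {"angular": [0,0,0],"offset": [0,-4,0],"gripper": 0.2},
])

```text
time: 11.18
tool_pos: [0.3688, 0.0811, 0.1958]
tool_rot: [0.654, 0.756, 0.006, 0.001]
force: [0.2, 0.5, 2.0]
gripper_width: 0.0514
```

```bash
python3 -c "
from h import *
print(get_state()['tool_pos'])
a,D=snap('top','t5');b,E=snap('side','s5')
A=cv2.resize(a[157:213,108:208],None,fx=8,fy=8,interpolation=cv2.INTER_CUBIC)[:, :420]
A=cv2.resize(a[157:213,133:200],None,fx=6,fy=6,interpolation=cv2.INTER_CUBIC)
B=cv2.resize(b[120:186,214:271],None,fx=6,fy=6,interpolation=cv2.INTER_CUBIC)
o=np.zeros((400,800,3),np.uint8);o[:336,:402]=A;o[:396,410:410+342]=B;cv2.imwrite('pics/v9.png',cv2.convertScaleAbs(o,alpha=1.3))
"
```

```text
[0.36883296 0.08109552 0.19582995]
```

View pics/v9.png

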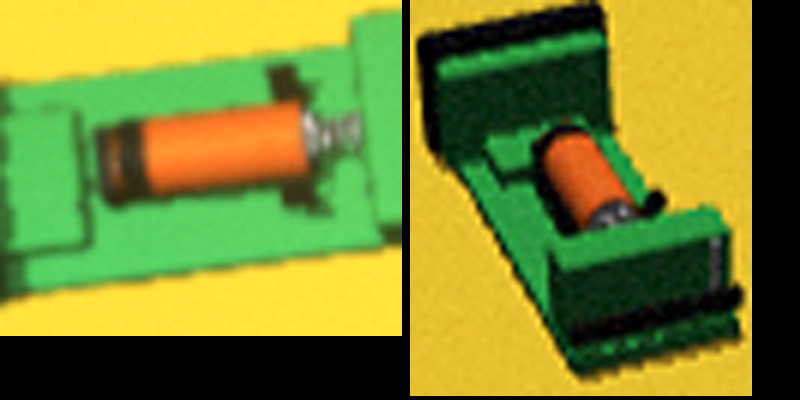

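The cell lies in the bay: ring end at the wall (about (105,160) in the top crop), flat end on the compressed spring at (305,135). Next I check its height and level with depth.

```bash
python3 -c "
from h import *
D=np.load('pics/t5.npy');un=lambda u,v:(133+(u+.5)/6-.5,157+(v+.5)/6-.5)
for u,v in [(135,157),(165,153),(200,149),(240,145),(285,139),(60,200),(30,150),(375,140)]:
  print((u,v),(Lr().T@(dep('top',un(u,v),D)-LX)*1000).round(1))
for x in (-32.5,0,28,32.5): print(x,[((proj('top',[LX+Lr()@(np.array([x,y,z])/1000)])[0]-[133,157]+.5)*6).round(0) for y,z in((0,45),(13,32),(-13,32))])
w=D[165:200,145:190];o=[]
for v in range(165,200):
  for u in range(145,190):
    if D[v,u]>0:
      X=Lr().T@(dep('top',(u,v),D)-LX)*1000
      if 42<X[2]<50 and abs(X[1])<4 and -30<X[0]<28:o.append(X)
o=np.array(o);print(len(o),np.polyfit(o[:,0],o[:,2],1),o[:,2].mean())
"
```

```text
(135, 157) [23.8  1.6 45.3]
(165, 153) [13.9  1.3 45. ]
(200, 149) [ 2.1  1.5 45.5]
(240, 145) [-11.2   1.6  45.5]
(285, 139) [-26.3   1.4  45.7]
(60, 200) [54.8  7.7 17.4]
(30, 150) [ 63.5 -10.9  17.6]
(375, 140) [-56.2   5.6  47.3]
-32.5 [array([304., 134.]), array([312., 178.]), array([305., 104.])]
0 [array([207., 145.]), array([216., 190.]), array([209., 115.])]
28 [array([123., 154.]), array([133., 199.]), array([126., 124.])]
32.5 [array([109., 156.]), array([119., 201.]), array([113., 126.])]
118 [5.78958741e-03 4.53423305e+01] 45.338292417890756
```

The cell's top is at 45.3 mm (45 expected), it is level to 0.3°, and its flat end is at the predicted pixel. Handing in.

```bash
python3 -c "
from h import *
sign_off();print('done')"
```

```text
the job is handed in; nothing more can be done
done
```

The orange cell is in the lantern's bay and I've handed the job in at about 11 s of robot time. One moment while seating it may have broken the 30 N limit.

- **What I did:** I took the cell from the tray, tilted it about 20° with the brass tip up, and pushed the spring back about 10 mm. The arm read about 9.5 N, as the spring should give. I then levelled the cell in behind the wall, let go and moved clear.
- **Last checks:** from the top camera, the top of the cell is at 45.3 mm (45 expected) and it is level to about 0.3°. Its flat end is where the seated position predicts. The arm stands clear, and I never worked near the tape, bowl or cover; I did not re-measure them at the end.
- **Checks that disagreed:**
  - **Lowering:** the upward force (about 9 N) was more than I expected. I put it down to friction against the spring plate, so I backed off once and lowered again.
  - **Force limit:** for one reading the brass tip pressed the wall with a net force of about 12 N, and I eased off at once. Counting spring, wall and seat separately, the sum may have been near or a little over the 30 N limit. I can't tell from the arm's force reading alone.

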